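# Fetch the tape measure from behind the jars

## Task

The tape measure stands at the closed end of the wooden caddy, behind two jars and an oil bottle. First move those three out and stand them all on the large slate, then fetch the tape measure and stand it upright in the middle of the small slate, lengthwise along it, and only then put the two jars and the bottle back into the caddy, upright, each in the place where it stood at the start. Leave the wood off-cut and the pliers where they lie.

Things in the scene. Friction and masses are not known exactly. Their poses are not given: they have to be found in the camera images.
- caddy: Fixed wooden lane, 276 x 135 mm, origin on the table. Own +x runs along it to the closed end (inner face x=132 mm, top z=43 mm), the -x end (x=-135) is open. Floor top z=9 mm; side rails 9 mm thick, tops z=35, 117 mm apart inside. At the start, on its middle line: tape measure near x=85; jars and bottle, in any order, near x=33, -33, -99 mm.
- slate_0: The large dark grey slate, fixed flat on the table: 120 mm (own x) by 190 mm (own y), 7 mm thick; origin at the centre of its underside. Side area for the jars and the bottle; it holds all three in a row along y, 62 mm apart.
- slate_1: The small roof slate, dark grey, fixed flat on the table: 95 mm (own x) by 115 mm (own y, its long way), 7 mm thick; origin at the centre of its underside. Final place of the tape measure.
- tape_measure: Loose yellow tape measure with black round sides, standing on its base: 36 mm thick (own x), 77 mm long (own y), 62 mm high, about 0.2 kg; origin at the centre of its underside, z up. It stands across the lane, 36 mm along it, a few mm behind the hindmost jar or bottle; with those gone grip it across the 36 mm, one finger in the 29 mm gap to the end wall.
- jar_screws: In the caddy, loose: clear glass jar of brassy screws with a dark green lid, the larger jar: 57 mm across, 91 mm high with its lid, the body below 78 mm; 0.25 kg (0.17 to 0.33). Origin at the centre of its underside, z up. Round: grip it across the caddy's lane, round the body 30 to 60 mm above its foot (30 mm free to each rail).
- jar_nails: In the caddy, loose: clear glass jar of grey nails with a pale grey lid, the smaller jar: 49 mm across, 76 mm high with its lid, the body below 65 mm; 0.25 kg (0.17 to 0.33). Origin at the centre of its underside (within 1 mm), z up. Grip it round the body 30 to 60 mm above its foot.
- oil_bottle: In the caddy, loose: plain grey plastic oil bottle with a black cap, 48 mm across, 95 mm high in all, its full-width body below 54 mm; 0.15 kg. Origin at the centre of its underside, z up. Grip it round the body 30 to 50 mm above its foot.
- block_b: Small loose wood off-cut, 38 x 60 x 19 mm, origin at the centre of its underside; a bystander, not to be moved.
- pliers_a: Loose pliers with red handles, lying flat, 65 x 158 x 14 mm, origin at the centre of the underside; a bystander, not to be moved.
Not all that is in view belongs to the job. Of the things shaped like the jar_nails, the clear one is meant.

How it is judged (in metres and radians):
On the way, in this order (a step that is already met when the one before it is completed fails the run):
1. both jars and the bottle stand upright on the large slate, the tape measure still in its place in the caddy (x of jar_screws in the frame of slate_0 between -0.055 and 0.055 m and y of jar_screws in the frame of slate_0 between -0.09 and 0.09 m and z of jar_screws in the frame of slate_0 between 0.002 and 0.013 m and angle between each of jar_screws, jar_nails, oil_bottle's own z axis and vertical below 0.15 rad and linear speed of each of jar_screws, jar_nails, oil_bottle below 0.03 m/s and x of jar_nails in the frame of slate_0 between -0.055 and 0.055 m and y of jar_nails in the frame of slate_0 between -0.09 and 0.09 m and z of jar_nails in the frame of slate_0 between 0.002 and 0.013 m and x of oil_bottle in the frame of slate_0 between -0.055 and 0.055 m and y of oil_bottle in the frame of slate_0 between -0.09 and 0.09 m and z of oil_bottle in the frame of slate_0 between 0.002 and 0.013 m and distance of tape_measure from where it was at the start of the episode below 0.03 m), for 0.2 s.
2. the tape measure stands released in the middle of the small slate, lengthwise, with the jars and the bottle still on the large slate (x of jar_screws in the frame of slate_0 between -0.055 and 0.055 m and y of jar_screws in the frame of slate_0 between -0.09 and 0.09 m and z of jar_screws in the frame of slate_0 between 0.002 and 0.013 m and angle between each of jar_screws, jar_nails, oil_bottle, tape_measure's own z axis and vertical below 0.15 rad and linear speed of each of jar_screws, jar_nails, oil_bottle, tape_measure below 0.03 m/s and x of jar_nails in the frame of slate_0 between -0.055 and 0.055 m and y of jar_nails in the frame of slate_0 between -0.09 and 0.09 m and z of jar_nails in the frame of slate_0 between 0.002 and 0.013 m and x of oil_bottle in the frame of slate_0 between -0.055 and 0.055 m and y of oil_bottle in the frame of slate_0 between -0.09 and 0.09 m and z of oil_bottle in the frame of slate_0 between 0.002 and 0.013 m and horizontal distance between tape_measure and slate_1 below 0.015 m and angle between the y axis of tape_measure and the y axis of slate_1, either way round below 0.2 rad and z of tape_measure in the frame of slate_1 below 0.013 m and contact force between tape_measure and the fingers below 0.1 N), for 0.2 s.
At the end, for the whole second after the job is handed in: The tape measure stands upright on the small slate, its origin within 15 mm of the slate's centre and its length within 0.2 rad of the slate's long way; each jar and the bottle stands upright in the caddy within 15 mm of where it stood at the start; all released and at rest (horizontal distance between tape_measure and slate_1 below 0.015 m and angle between the y axis of tape_measure and the y axis of slate_1, either way round below 0.2 rad and angle between each of tape_measure, jar_screws, jar_nails, oil_bottle's own z axis and vertical below 0.15 rad and z of tape_measure in the frame of slate_1 below 0.013 m and linear speed of tape_measure below 0.03 m/s and contact force between tape_measure and the fingers below 0.1 N and distance of each of jar_screws, jar_nails, oil_bottle from where it was at the start of the episode below 0.015 m and linear speed of each of jar_screws, jar_nails, oil_bottle below 0.02 m/s); the robot touches nothing.
It fails at once if a jar, the bottle or the tape measure is tipped over (more than 0.6 rad) (angle between any of jar_screws, jar_nails, oil_bottle, tape_measure's own z axis and vertical above 0.6 rad).
It fails at once if the off-cut or the pliers are moved more than 30 mm (distance of any of block_b, pliers_a from where it was at the start of the episode above 0.03 m).
It also fails if it takes over 134 s, if anything falls off the work surface, if the arm or the gripper's body presses on something with over 40 N, if the wrist force passes 120 N, or if a joint passes its speed limit or range.

## Robot

A 6-joint arm with a two-finger parallel gripper is mounted at the origin on a cart in front of the work surface, level with it; the furniture and walls round the work are solid. World frame = base frame: x ahead of the robot, y to its left, z up, the work surface at z = 0. Lengths are in mm, angles in rad, forces in N, time in s.
With the tool pointing down it reaches from about 225 to 725 mm from the base axis. Payload 3.1 kg.
Tool frame: the origin (TCP) lies midway between the tips of the shut fingers; the grasp point (between the pads) lies 19 mm behind it (ctrl.grip_depth is the distance from the TCP to the grasp point, in mm); z points along the fingers, y is the direction in which the jaws open and shut (so a half turn about z gives the same grasp; the last joint's range is limited). The gripper opens to 85 mm and grips with 20 to 120 N. Pads are 22 mm wide; open, the fingers measure 114 mm over their backs; the gripper's body (76 mm by 85 mm) begins 54 mm behind the grasp point. The pads swing forward as they close: fully open they stand 13 mm farther back than shut.
Start: joints at [1.201, 0.048, 0.099, 1.622, 0, 1.443], TCP at [125.719, 509.718, 231.312] pointing down, gripper open.
Joint ranges: [-2.91, 2.91], [-0.99, 1.94], [-1.21, 1.42], [-2.12, 2.29], [-1.49, 1.47], [-3.14, 3.14]. Speed limits (rad/s): [2.79, 2.79, 3.14, 3.14, 3.14, 3.14].

## Interface

Orientations are given as a unit quaternion [x, y, z, w].
In Python, from bench import ctrl, inverse_kinematics, read_state, snapshot, job_done gives the robot as it stands. Calls block until the motion is done:
- ctrl.movep(position, orientation): joint-space move of the TCP to a pose.
- ctrl.move_linear(position, frame=None, v=150): straight line of the TCP; frame=None keeps the orientation; v is the mean speed in mm/s.
- ctrl.goto_joints(angles): joint-space move.
- ctrl.ungrasp() and ctrl.grasp(): open the fingers fully, or close them until they stop; the grip force is fixed at half the most.
- ctrl.sleep(seconds).
- inverse_kinematics(position, orientation): joint angles nearest the present ones, or None.
- read_state(): the state.
- snapshot(name): name is "side" or "top" or "wrist"; returns a dict with "image" (480x640x3 uint8, blue, green, red), "K" (3x3 intrinsics, pixels), "extrinsics" (4x4, takes a point from camera to world coordinates); the wrist camera has in their place "hand_eye" (4x4, takes a point from camera to tool coordinates, whose origin is the TCP and whose axes are the flange's). Camera axes: x right, y up, looking along -z (the intrinsics and any distortion apply to the point x, -y, -z); pixel columns grow to the right and rows downward; lengths in mm; the calibration is good to about 2 mm. A picture is of the moment at which its call begins: read the wrist's pose just before it. There is no depth.
A pose or a line that the arm cannot do raises ctrl.IKError and nothing moves.
- job_done(): hands the job in, once; it reports no verdict.
The state is a dict: "time": time; "joint_positions": joint angles; "joint_vel": joint speeds; "tau": joint torques, N m; "tcp_pos": TCP position; "orientation": TCP orientation; "force": force on the tool from outside, world axes, zero at the start; "torque": the same for the moment, N m; "width": opening from 0.0 (shut) to 1.0 (fully open).
Only numpy, scipy, OpenCV 4.12 (cv2) and the standard library are available. Lean on these libraries where they do the work, as an engineer would, in place of code of your own. Each camera call takes 0.05 s, during which the arm holds its last target. There are 200 camera calls.

## Working session

There is one attempt and no reset: what is moved stays moved. The work goes in short steps, each a Python script; the robot and the scene stay as the last script left them, time stands still between calls to the robot, and variables do not carry over. Pictures are saved under pics/ and viewed, about 12 in all and at most 16, crops included, and the job is handed in when it is done.

```bash
ls; mkdir -p pics; python3 - <<'E'
from bench import *
import cv2,numpy as np
for n in("top","side"):
    s=snapshot(n);cv2.imwrite(f"pics/{n}0.png",s["image"]);print(n,s["K"],s["extrinsics"],[k for k in s])
s=snapshot("wrist");print(s["K"],s["hand_eye"],s.keys());st=read_state();print(st["time"],st["orientation"],st["tcp_pos"])
cv2.imwrite("pics/wrist0.png",s["image"])
E
```

```text
pics
top [[433.63265989   0.         314.57787694]
 [  0.         433.63265989 240.00475459]
 [  0.           0.           1.        ]] [[ 1.79387677e-03  9.95679094e-01 -9.28435481e-02  4.37058768e+02]
 [-9.99865838e-01  2.74251268e-04 -1.63777653e-02 -1.77741019e+01]
 [-1.62815361e-02  9.28604717e-02  9.95546003e-01  9.09625617e+02]
 [ 0.00000000e+00  0.00000000e+00  0.00000000e+00  1.00000000e+00]] ['image', 'K', 'extrinsics']
side [[577.76942397   0.         324.39532872]
 [  0.         577.76942397 236.5742203 ]
 [  0.           0.           1.        ]] [[-9.99674384e-01  3.99379657e-03 -2.52026737e-02  4.83899705e+02]
 [-2.46980542e-02 -3.99678772e-01  9.16322479e-01  1.26008728e+03]
 [-6.41336809e-03  9.16646567e-01  3.99647269e-01  5.81746286e+02]
 [ 0.00000000e+00  0.00000000e+00  0.00000000e+00  1.00000000e+00]] ['image', 'K', 'extrinsics']
[[385.97871608   0.         320.4371402 ]
 [  0.         385.97871608 235.23534789]
 [  0.           0.           1.        ]] [[ 1.33978636e-04  9.47488203e-01  3.19790694e-01  8.14848012e+01]
 [ 9.99999356e-01 -4.87268499e-04  1.02474090e-03 -6.62366133e-01]
 [ 1.12675385e-03  3.19790351e-01 -9.47487658e-01 -1.43753561e+02]
 [ 0.00000000e+00  0.00000000e+00  0.00000000e+00  1.00000000e+00]] dict_keys(['image', 'K', 'hand_eye'])
0.15 [ 1.20593208e-01  9.92701591e-01 -8.85935355e-04 -2.09152559e-04] [125.55726345 509.2790832  230.3786688 ]
```

View pics/top0.png

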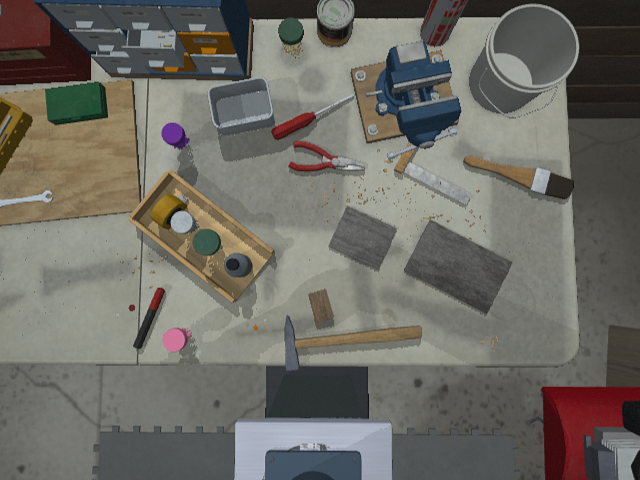

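View pics/side0.png

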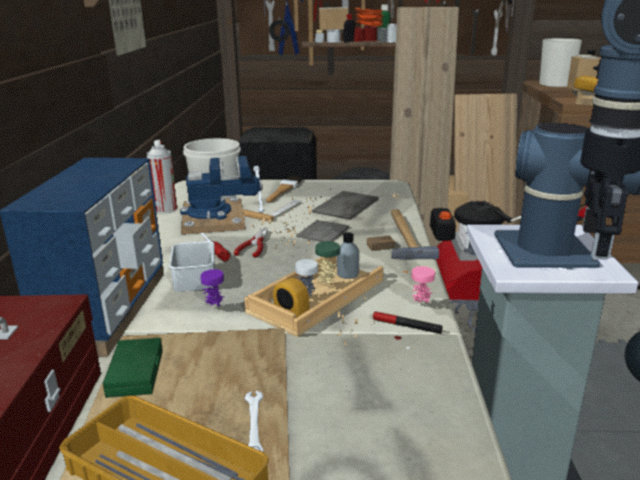

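Candidates (top image):
- jar_nails: the clear jar with pale lid (182,222). The purple (174,134) and pink (175,340) copies are decoys.
- jar_screws: the green lid in the caddy (207,241), against the far green-lidded jar (291,35).
- Bottle: (236,264). Tape: (167,210).
- Large slate: (458,267). Small slate: (363,238).

I'll check the choice in a close crop.

```bash
python3 - <<'E'
import cv2,numpy as np
t=cv2.imread("pics/top0.png")
a=cv2.resize(t[160:310,120:290],None,fx=4,fy=4,interpolation=cv2.INTER_CUBIC)[:600]
cv2.imwrite("pics/c1.png",a)
hsv=cv2.cvtColor(t,cv2.COLOR_BGR2HSV)
for nm,(x0,y0,x1,y1) in dict(large=(395,210,520,322),small=(322,198,404,278)).items():
    g=cv2.cvtColor(t[y0:y1,x0:x1],cv2.COLOR_BGR2GRAY)
    g=cv2.medianBlur(g,5)
    th,m=cv2.threshold(g,0,255,cv2.THRESH_BINARY_INV+cv2.THRESH_OTSU)
    m=cv2.morphologyEx(m,cv2.MORPH_OPEN,np.ones((5,5)))
    c=max(cv2.findContours(m,0,1)[0],key=cv2.contourArea)
    b=cv2.boxPoints(cv2.minAreaRect(c))+[x0,y0];print(nm,th,cv2.contourArea(c),b.round(1).tolist())
E
```

```text
large 108.0 5466.0 [[401.8, 272.8], [429.1, 219.0], [513.4, 261.8], [486.1, 315.7]]
small 121.0 2708.0 [[320.9, 259.9], [346.5, 204.5], [398.4, 228.5], [372.8, 283.8]]
```

View pics/c1.png

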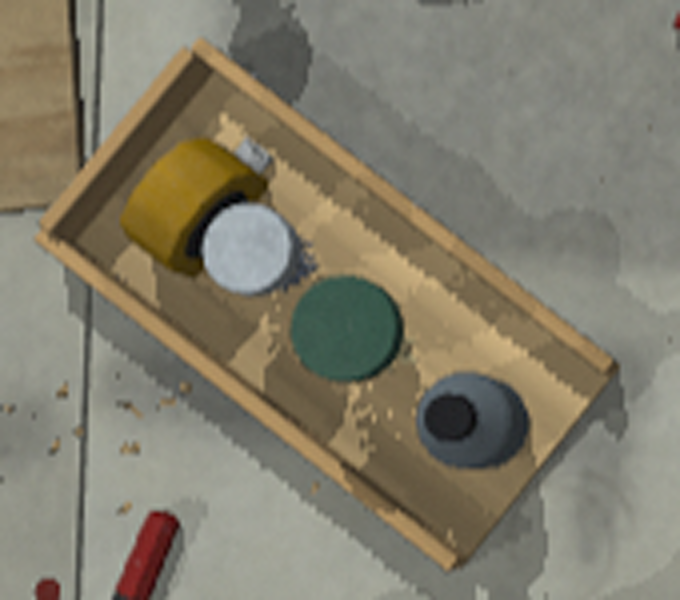

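The crop shows the clear pale-lidded jar at (182,222), the green-lidded jar at (207,242) and the bottle cap at (233,264). The caddy's open end is at lower right and the tape is by the end wall.

```bash
cat > h.py <<'E'
import numpy as np,cv2
from bench import *
def ray(s,px,z,T=None):
    "pixel(s) -> world point on plane z"
    T=s["extrinsics"] if T is None else T; K=s["K"]
    p=np.atleast_2d(np.asarray(px,float)); d=np.c_[(p[:,0]-K[0,2])/K[0,0],-(p[:,1]-K[1,2])/K[1,1],-np.ones(len(p))]@T[:3,:3].T
    o=T[:3,3]; return (o+d*((z-o[2])/d[:,2])[:,None])
def fit(mod,obs):
    "2d rigid fit model->world: returns R,t,residuals"
    mod,obs=np.array(mod,float),np.array(obs,float)[:,:2]
    a,b=mod.mean(0),obs.mean(0);U,_,V=np.linalg.svd((mod-a).T@(obs-b));D=np.diag([1,np.linalg.det(V.T@U.T)])
    R=V.T@D@U.T;t=b-R@a;return R,t,np.linalg.norm((mod@R.T+t)-obs,axis=1)
E
python3 - <<'E'
from h import *
s=snapshot("top")
px=[(274.2,252),(234.2,301.8),(168.7,170),(129.5,218.7)]
P=np.r_[ray(s,px[:2],35),ray(s,px[2:],43)]
# +x toward closed end; y left of +x
for sg in(1,-1):
    R,t,e=fit([(-135,sg*-67.5),(-135,sg*67.5),(141,sg*-67.5),(141,sg*67.5)],P)
    print("caddy",sg,t.round(1),np.arctan2(R[1,0],R[0,0]).round(4),e.round(1))
    if e.max()<15: Rc,tc=R,t
hsv=cv2.cvtColor(s["image"],cv2.COLOR_BGR2HSV)
print(hsv[222,182],hsv[242,207],hsv[264,233],hsv[270,245])
for n,lo,hi,z,c in [("screws",(60,60,40),(95,255,160),100,(207,242)),("nails",(90,5,140),(130,70,255),85,(182,222)),("cap",(0,0,0),(180,255,45),104,(233,264))]:
    m=cv2.inRange(hsv,lo,hi);m2=np.zeros_like(m);cv2.circle(m2,c,17,255,-1);m&=m2
    cs=max(cv2.findContours(m,0,1)[0],key=cv2.contourArea);(u,v),r=cv2.minEnclosingCircle(cs)
    p=ray(s,(u,v),z)[0];print(n,round(u,1),round(v,1),round(r,1),p.round(1),((p[:2]-tc)@Rc).round(1))
for n,q,w,l in [("S0",[(433,221),(512,264),(487,314),(405,268)],120,190),("S1",[(347,207),(397,230),(379,270),(330,247)],95,115)]:
    P=ray(s,q,7);R,t,e=fit([(w/2,l/2),(w/2,-l/2),(-w/2,-l/2),(-w/2,l/2)],P)
    print(n,t.round(1),np.arctan2(R[1,0],R[0,0]).round(4),e.round(1))
E
```

```text
caddy 1 [526.  223.7] 0.9116 [3.7 4.2 4.3 4.5]
caddy -1 [526.  223.7] 0.9124 [131.3 131.4 130.9 130.7]
[101  20 178] [76 72 92] [105  14  37] [105  40  64]
screws 206.0 241.6 13.3 [509.5 200.  100. ] [-28.9  -1.4]
nails 181.0 221.5 11.0 [549.7 253.3  85. ] [38.  -0.6]
cap 232.5 264.2 6.2 [466.9 148.3 104. ] [-95.8   0.6]
S0 [ 466.3 -301.8] -0.5148 [4.4 3.3 2.2 2.3]
S1 [ 524.7 -104.4] -0.4301 [1.3 2.1 1.4 3. ]
```

```bash
cat >> h.py <<'E'
from scipy.spatial.transform import Rotation as Rn
def quat(jaw):
    "tool down, jaws (tool y) along world angle jaw"
    y=np.array([np.cos(jaw),np.sin(jaw),0]);z=np.array([0,0,-1.]);x=np.cross(y,z)
    return Rn.from_matrix(np.c_[x,y,z]).as_quat()
def best(p,jaw):
    "half turn with the smallest |q6|"
    o=[(abs(j[5]),k) for k in(0,1) if (j:=inverse_kinematics(list(p),quat(jaw+k*np.pi))) is not None]
    return quat(jaw+min(o)[1]*np.pi)
def wristT():
    st=read_state();T=np.eye(4);T[:3,:3]=Rn.from_quat(st["orientation"]).as_matrix();T[:3,3]=st["tcp_pos"]
    s=snapshot("wrist");return s,T@s["hand_eye"]
E
python3 - <<'E'
from h import *
for n,p,a in [("cad",(526,223.7,60),0.9116+np.pi/2),("cadtape",(578,291,40),.9116),("s0",(466,-302,60),-.515),("s1",(525,-104,60),-.43)]:
    for k in(0,1):
        j=inverse_kinematics(list(p),quat(a+k*np.pi));print(n,k,None if j is None else np.round(j,2))
p=[526,224,260];ctrl.movep(p,best(p,.9116+np.pi/2))
s,T=wristT();cv2.imwrite("pics/w1.png",s["image"]);np.save("w1T.npy",T);print(T.round(3).tolist(),read_state()["time"])
p=[500,-190,270];ctrl.movep(p,best(p,-.47))
s,T=wristT();cv2.imwrite("pics/w2.png",s["image"]);np.save("w2T.npy",T);print(read_state()["time"])
E
```

```text
cad 0 [ 0.28  0.2  -0.08  1.29  0.   -0.63]
cad 1 [ 0.28  0.2  -0.08  1.29  0.    2.51]
cadtape 0 [0.36 0.4  0.13 1.3  0.   1.02]
cadtape 1 [ 0.36  0.4   0.13  1.3   0.   -2.12]
s0 0 [-0.7   0.16 -0.12  1.29  0.    1.39]
s0 1 [-0.7   0.16 -0.12  1.29  0.   -1.75]
s1 0 [-0.32  0.11 -0.18  1.28  0.    1.68]
s1 1 [-0.32  0.11 -0.18  1.28  0.   -1.46]
[[-0.791, -0.58, -0.195, 475.881], [0.612, -0.75, -0.252, 158.758], [-0.0, -0.319, 0.948, 403.743], [0.0, 0.0, 0.0, 1.0]] 2.05
3.9833
```

View pics/w1.png

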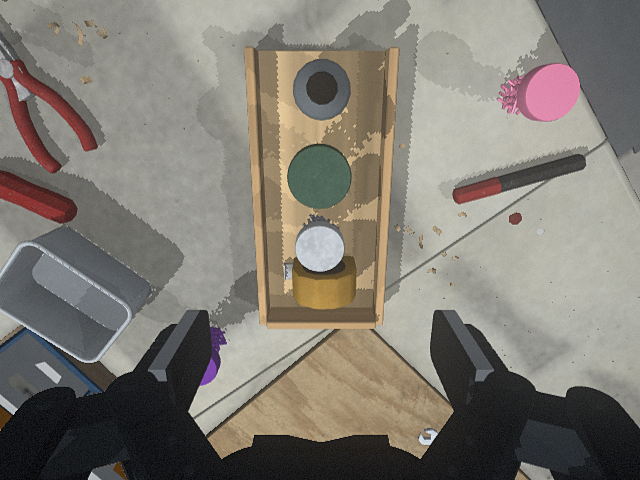

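View pics/w2.png

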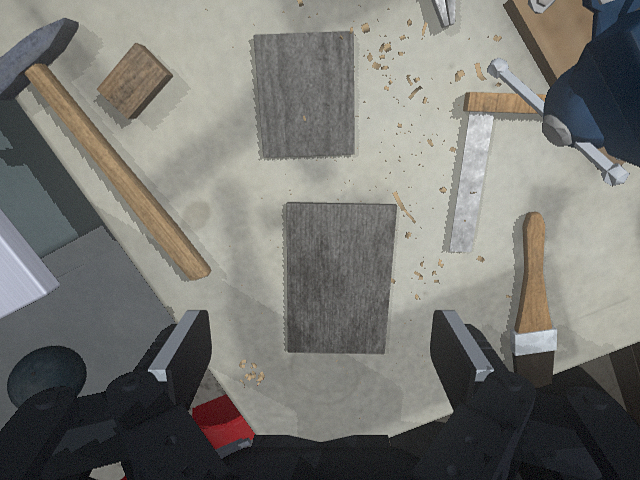

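Caddy view: bottle cap (321,88), green lid (319,176), pale lid (320,247), tape behind it at about (324,282), and rail corners (246,48), (399,48), (263,328), (383,328).

Slate view: small slate corners (254,35), (354,32), (355,156), (260,158). Large slate corners (287,203), (396,205), (385,353), (288,351).

```bash
python3 - <<'E'
from h import *
s=snapshot("wrist");T=np.load("w1T.npy");W=np.load("w2T.npy")
im=cv2.imread("pics/w1.png");hsv=cv2.cvtColor(im,cv2.COLOR_BGR2HSV)
P=np.r_[ray(s,[(246,48),(399,48)],35,T),ray(s,[(263,328),(383,328)],43,T)][:,:2]
def rect(P,mod,t0,a):
    c,sn=np.cos(a),np.sin(a);M=np.array(mod)@np.array([[c,sn],[-sn,c]])+t0
    i=[np.argmin(np.linalg.norm(M-p,axis=1)) for p in P];R,t,e=fit(np.array(mod)[i],P)
    print(i,t.round(1),np.arctan2(R[1,0],R[0,0]).round(4),e.round(1));return R,t
R,t=rect(P,[(-135,-67.5),(-135,67.5),(141,-67.5),(141,67.5)],(526,223.7),.9116)
for n,lo,hi,z,c,r in [("screws",(60,60,30),(95,255,170),100,(319,176),40),("nails",(90,3,120),(130,70,255),85,(320,247),27),("cap",(0,0,0),(180,255,50),104,(321,88),24)]:
    m=cv2.inRange(hsv,lo,hi);m2=np.zeros_like(m);cv2.circle(m2,c,r,255,-1);m&=m2
    cs=max(cv2.findContours(m,0,1)[0],key=cv2.contourArea);(u,v),rr=cv2.minEnclosingCircle(cs)
    p=ray(s,(u,v),z,T)[0];print(n,round(u,1),round(v,1),round(rr,1),p.round(1),((p[:2]-t)@R).round(1))
# tape top edges (z~71): rear edge row ~ 308
p=ray(s,[(294,300),(355,300)],45,T);print("tape rear low",((p[:,:2]-t)@R).round(1))
for q,w,l,t0,a in [([(287,203),(396,205),(385,353),(288,351)],120,190,(466,-302),-.515),([(254,35),(354,32),(355,156),(260,158)],95,115,(525,-104),-.43)]:
    rect(ray(s,q,7,W)[:,:2],[(w/2,l/2),(w/2,-l/2),(-w/2,-l/2),(-w/2,l/2)],t0,a)
E
```

```text
[np.int64(0), np.int64(1), np.int64(2), np.int64(3)] [527.2 228.5] 0.9152 [1.6 2.  3.5 3.2]
screws 290.5 168.0 9.3 [523.  181.1 100. ] [-40.1 -25.6]
nails 319.2 247.5 24.4 [549.4 251.8  85. ] [32.  -3.4]
cap 308.8 80.2 1.2 [472.  139.8 104. ] [-103.9  -10.3]
tape rear low [[105.  -30. ]
 [105.2  33.4]]
[np.int64(3), np.int64(0), np.int64(1), np.int64(2)] [ 468.8 -301.5] -0.4857 [1.  1.4 0.5 1.2]
[np.int64(3), np.int64(0), np.int64(1), np.int64(2)] [ 528.  -104.9] -0.4481 [0.4 0.5 1.8 2.1]
```

```bash
cat >> h.py <<'E'
CA=.9134; CJ=CA+np.pi/2; S0=np.array([468.4,-301.6]);A0=-.49; S1=np.array([527.,-104.7]);A1=-.446
y0=np.array([-np.sin(A0),np.cos(A0)])
# name: caddy xy, pick TCP z, slate xy
OBJ={"bottle":((467.5,147.8),36,S0-64*y0),"screws":((509.3,199.6),40,S0),"nails":((549.5,252.5),39,S0+64*y0)}
HI=200
def go(xy,z,jaw,hi=HI):
    p=[*map(float,xy),hi];ctrl.movep(p,best(p,jaw));ctrl.move_linear([p[0],p[1],z],v=110)
def up(hi=HI,v=150):
    p=read_state()["tcp_pos"];ctrl.move_linear([p[0],p[1],hi],v=v)
def pick(xy,z,jaw,hi=HI):
    go(xy,z,jaw,hi);ctrl.grasp();st=read_state();print("grip w",round(st["width"],3),np.round(st["tcp_pos"],1));up(hi);st=read_state();print("up w",round(st["width"],3),"t",st["time"],"F",np.round(st["force"],1))
def place(xy,z,jaw,hi=HI):
    go(xy,z,jaw,hi);print("down F",np.round(read_state()["force"],1),np.round(read_state()["tcp_pos"],1));ctrl.ungrasp();ctrl.sleep(.2);up(hi)
E
python3 - <<'E'
from h import *
c,z,d=OBJ["bottle"];pick(c,z,CJ);place(d,z-1,A0);print(read_state()["time"])
p=[500,200,260];ctrl.movep(p,best(p,CJ))
s,T=wristT();cv2.imwrite("pics/w3.png",s["image"]);np.save("w3T.npy",T)
cv2.imwrite("pics/t3.png",cv2.resize(snapshot("top")["image"][180:340,380:540],None,fx=3,fy=3))
print(read_state()["time"],ray(s,[(319.5,176)],100,np.load("w1T.npy")),ray(s,[(321,88)],104,np.load("w1T.npy")))
E
```

```text
grip w 0.544 [468.1 148.   36.7]
up w 0.544 t 9.3333 F [-0.  -0.7 -1.4]
down F [ 0.1 -0.1 -0.8] [ 438.8 -358.7   35.9]
14.75
16.8833 [[508.87133466 199.95341327 100.        ]] [[468.30864566 149.40065813 104.        ]]
```

```bash
python3 -c "
import cv2,numpy as np
a=cv2.imread('pics/t3.png');b=cv2.resize(cv2.imread('pics/w3.png'),None,fx=.6,fy=.6)
c=np.zeros((480,480+384,3),np.uint8);c[:480,:480]=a;c[:288,480:]=b;cv2.imwrite('pics/m3.png',c[:, :864][:, :800] if 0 else cv2.resize(c,(800,444)))"
```

```text
(no output)
```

View pics/m3.png

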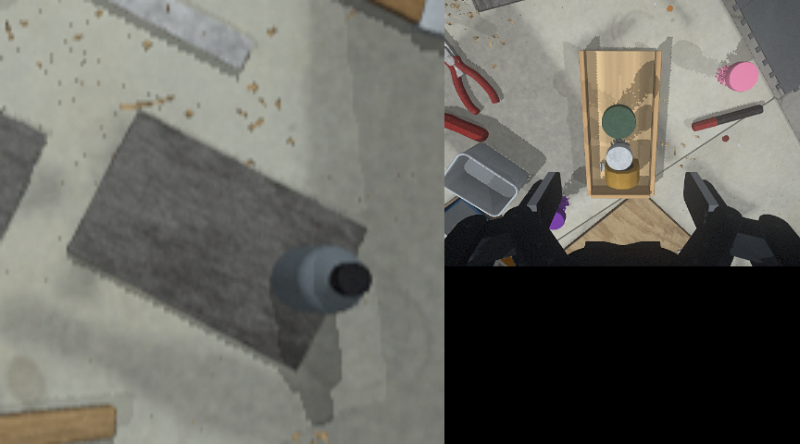

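The bottle stands on the large slate near its right end (m3 at 315,280), and the other caddy items are undisturbed. Next are the two jars.

```bash
python3 - <<'E'
from h import *
for n in("screws","nails"):
    c,z,d=OBJ[n];pick(c,z,CJ);place(d,z-1,A0)
p=[550,250,230];ctrl.movep(p,best(p,CJ))
s,T=wristT();np.save("w4T.npy",T);a=cv2.resize(s["image"],(400,300))
b=cv2.resize(snapshot("top")["image"][180:330,370:570],(400,300));cv2.imwrite("pics/w4.png",s["image"])
cv2.imwrite("pics/m4.png",np.hstack([a,b]));print(read_state()["time"])
E
```

```text
grip w 0.644 [510.2 199.8  41.1]
up w 0.639 t 20.45 F [-0.2 -0.2 -3.3]
down F [ 0.2 -0.3 -2.7] [ 469.  -302.1   39.8]
grip w 0.549 [550.2 252.7  39.9]
up w 0.549 t 31.0333 F [ 0.2 -0.3 -2. ]
down F [ 0.3  0.4 -1.4] [ 499.2 -245.6   38.9]
38.2833
```

View pics/m4.png

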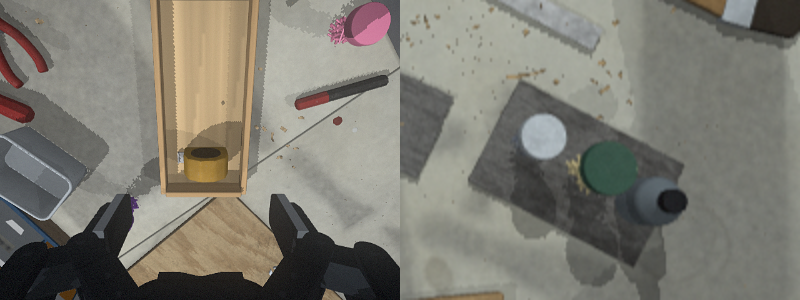

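All three stand on the large slate: pale lid (543,137), green lid (608,167) and bottle (645,200) in the right panel. The tape is alone at (205,163) in the left panel. Next I locate the tape.

```bash
python3 - <<'E'
from h import *
s=snapshot("wrist");T=np.load("w4T.npy");im=cv2.imread("pics/w4.png");hsv=cv2.cvtColor(im,cv2.COLOR_BGR2HSV)
m=cv2.inRange(hsv,(17,150,60),(30,255,255));m[:, :250]=0;m[:,420:]=0;m[:200]=0;m[310:]=0
m=cv2.morphologyEx(m,cv2.MORPH_OPEN,np.ones((3,3)))
c=max(cv2.findContours(m,0,1)[0],key=cv2.contourArea);print(cv2.boundingRect(c))
C=np.array([526.6,226.5]);R=np.array([[np.cos(CA),-np.sin(CA)],[np.sin(CA),np.cos(CA)]])
x,y,w,h=cv2.boundingRect(c)
for z in(30,40,71):
    q=ray(s,[(x,y+h/2),(x+w,y+h/2),(x+w/2,y),(x+w/2,y+h)],z,T);print(z,((q[:,:2]-C)@R).round(1).tolist())
cv2.imwrite("pics/w4c.png",cv2.resize(im[210:320,250:410],None,fx=4,fy=4))
E
```

```text
(315, 253, 43, 35)
30 [[101.2, -11.3], [101.2, 30.3], [83.0, 9.3], [119.9, 9.7]]
40 [[96.8, -11.1], [96.8, 29.3], [79.2, 8.9], [115.0, 9.3]]
71 [[83.1, -10.6], [83.2, 26.1], [67.2, 7.5], [99.6, 7.9]]
```

View pics/w4c.png

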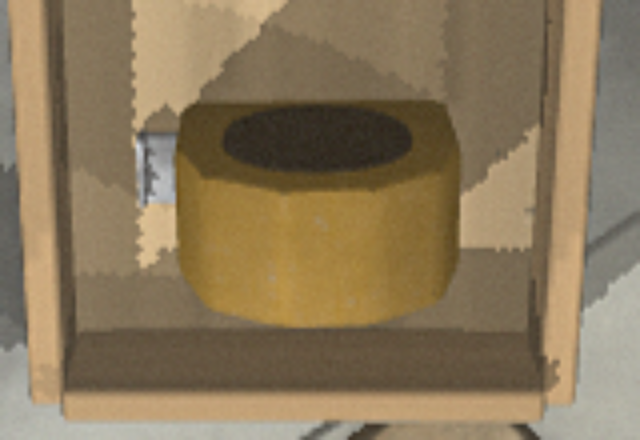

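The crop shows the tape standing square across the lane. The body spans columns 178–460, the hook is at 140, and the top face runs from row 190 to 325. That puts its centre at about (581,294), which matches the nails-jar estimate.

```bash
python3 - <<'E'
from h import *
pick((581.1,293.8),37,CA);place(S1,36.3,A1)
p=[540,-110,260];ctrl.movep(p,best(p,A1))
s,T=wristT();np.save("w5T.npy",T);cv2.imwrite("pics/w5.png",s["image"]);print(read_state()["time"])
E
```

```text
grip w 0.382 [581.4 293.9  37.4]
up w 0.389 t 43.1667 F [-0.3 -0.3 -2.6]
down F [ 0.1  1.1 -2.1] [ 527.8 -105.    37.3]
49.3333
```

View pics/w5.png

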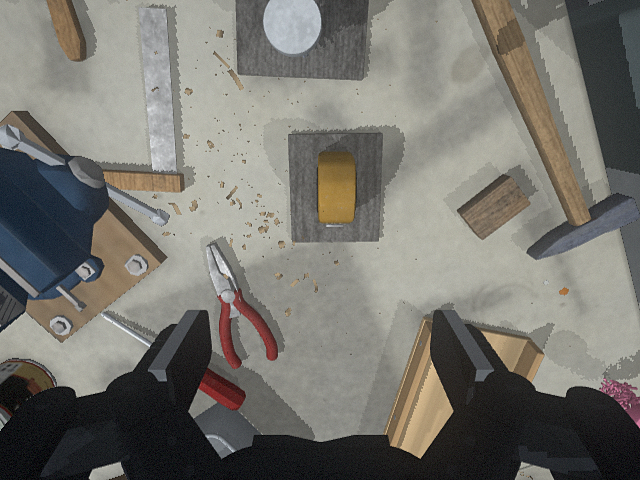

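```bash
python3 - <<'E'
from h import *
s=snapshot("wrist");T=np.load("w5T.npy")
P=ray(s,[(289,133),(382,132),(380,241),(292,241)],7,T)[:,:2];c=P.mean(0);R=np.array([[np.cos(A1),-np.sin(A1)],[np.sin(A1),np.cos(A1)]])
print("slate",c.round(1),((P-c)@R).round(1).tolist())
print("body top ends/mid",((ray(s,[(337,152),(337,188),(319,188),(355,188)],65,T)[:,:2]-c)@R).round(1).tolist(),"hook",((ray(s,[(334,227)],12,T)[:,:2]-c)@R).round(1))
E
```

```text
slate [ 527.5 -103.9] [[47.3, -56.8], [-45.3, -57.8], [-49.0, 57.3], [47.0, 57.4]]
body top ends/mid [[1.5, -44.7], [1.1, -13.2], [17.1, -13.2], [-14.9, -13.2]] hook [[ 1.5 39.8]]
```

The tape is centred on the small slate within a few mm and aligned with it; the hook end is 39.8 mm from centre against 38.5 nominal. Now I return the jars and bottle, hindmost first.

```bash
python3 - <<'E'
from h import *
for n in("nails","screws","bottle"):
    c,z,d=OBJ[n];pick(d,z-2,A0);place(c,z+.5,CJ)
p=[526,224,260];ctrl.movep(p,best(p,CJ))
s,T=wristT();np.save("w6T.npy",T);cv2.imwrite("pics/w6.png",s["image"]);print(read_state()["time"])
E
```

```text
grip w 0.551 [ 499.1 -245.5   37.9]
up w 0.549 t 55.175 F [ 0.  -0.4 -2.4]
down F [-0.9  0.5 -2.4] [550.3 252.7  40.2]
grip w 0.634 [ 469.1 -302.2   39. ]
up w 0.637 t 65.75 F [-0.5  0.8 -2.5]
down F [-0.  -0.1 -0.8] [510.2 199.8  41.1]
grip w 0.545 [ 438.7 -358.6   34.7]
up w 0.543 t 76.3917 F [ 0.6  1.2 -1.9]
down F [-0.7  0.3 -0.9] [468.3 148.   37.2]
82.3583
```

View pics/w6.png

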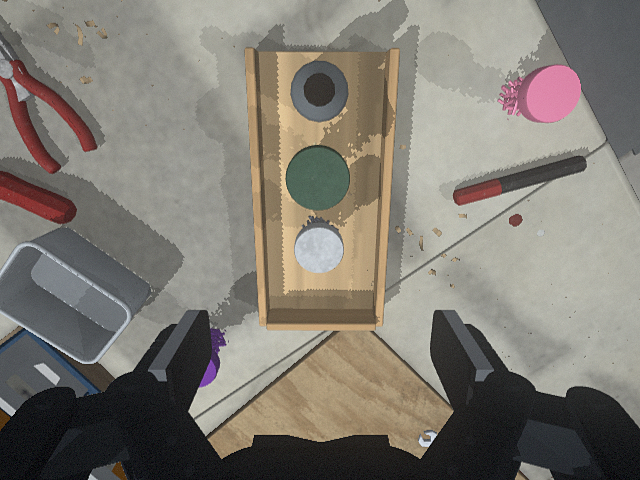

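From the same viewpoint as before, the cap is at (320,90), the green lid at (318,178) and the pale lid at (319,249). Each is within about 2 px of its starting pixel, and all three are upright. I'm handing in.

```bash
python3 - <<'E'
from h import *
ctrl.sleep(.5);st=read_state();print(st["width"],st["time"],np.round(st["force"],1));job_done()
E
```

```text
1.002113557383599 82.8583 [-0.2 -0.3 -0.2]
the job is handed in; nothing more can be done
```

The job is handed in after 82.9 s of the 134 s. I moved the bottle, the screws jar and the nails jar to the large slate, stood the tape measure on the small slate, and put the three back in the caddy in reverse order.

- **Jars and bottle:** in the last wrist picture, taken from the same viewpoint as the first, each lid is within about 2 px (roughly 2 mm) of its starting pixel. All three are upright.
- **Tape measure:** it stood upright and lengthwise, and its hook end measured 39.8 mm from the slate's centre (38.5 nominal), so about 1–2 mm off. I assumed its origin is the middle of the length including the hook. If it is the body's middle, the offset is about 5 mm, still within the 15 mm allowed. I did not look at the tape again after that check.
- **Off-cut and pliers:** no path passed low near them. I saw nothing move in the pictures but did not measure them.
- **Disagreement:** the caddy's position differed by up to 5 mm between the top and wrist cameras, so I used the lid positions, which agreed to 1–2 mm.

At hand-in the gripper was open and clear of everything, with forces near zero.

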